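# Chock the rolling pin on the sloping draining board

### The job

The washed rolling pin is to dry on the sloping draining board, where it would roll off by itself. First lay the bag clip flat across the lower half of the board as a chock and let go of it; then lay the rolling pin across the board against the clip's uphill side and release it only once it is resting on the board and the clip, so that it never rolls freely and stays put. Leave the timer, the onion and the orange where they are.

Things in the scene. Friction and masses are not known exactly. Their poses are not given: they have to be found in the camera images.
- board: Wooden draining board, fixed to the worktop, 200 mm along the slope, 240 mm across, 12 mm thick, with narrow darker drip lines that run down the slope. Its frame is level: origin on the worktop under its centre, x points horizontally uphill, y across the slope, z up. Its smooth plane face rises 7 degrees (0.122 rad) towards +x: about 19 mm above the worktop at the low edge, 43 mm at the high edge.
- board_face (a point): Centre of the board's upper face, about 30 mm above the worktop. Axes lie in the face: x uphill along the face, y across the slope, z square to the face and upward. The face reaches 100 mm either way in x and 120 mm either way in y.
- pin: Small wooden rolling pin that rolls easily: barrel 48 mm in diameter, 160 mm long, a slim handle (22 x 34 mm) at each end, 228 mm over all, about 0.25 kg. Origin at the middle of its axis (24 mm above what it lies on); its y axis is its long axis, x and z turn as it rolls. It points roughly away from the robot; the low tray of a dish rack begins about 60 mm to its right.
- clip: Pink bag clip (like a clothes peg), a straight bar 72 mm long, 15 mm wide and 12 mm high that lies flat on the worktop, about 20 g. Origin at the centre of its underside; y is its long axis, x across it, z up. A pin lying against its long side has its axis 28 mm from the clip's middle line, measured along the surface.
- timer: Red and white kitchen egg timer, 64 mm wide, 53 mm high, a bystander; origin at the centre of its underside.
- orange_a: Orange, 65 mm, a bystander; origin at its underside. Left of it, at the back between pin and board, stands a heap of tall food packets, and a wall stands close behind the left rear corner of the board: carry things past on the near side, about 0.42 m in front of the robot, and high (0.28 m).
- onion_a: Onion, 68 mm wide, 72 mm high, a bystander; origin at its underside.
Mind the look-alikes: they are no part of the job. There is more than one size of the clip; the job needs the larger.

How it is judged:
By the outcome, as a careful person would: the job done as asked, in the order asked, and still so for the second after the job is handed in, with the robot touching nothing.
It also fails if it takes over 72 s, if anything falls off the work surface, if the arm or the gripper's body presses on something with over 40 N, if the wrist force passes 120 N, or if a joint passes its speed limit or range.

### The arm

A 7-joint arm with a two-finger parallel gripper is mounted at the origin on the work surface; the furniture and walls round the work are solid. World frame = base frame: x ahead of the robot, y to its left, z up, the work surface at z = 0. Lengths are in m, angles in degrees, forces in N, time in s.
With the tool pointing down it reaches from about 0.4 to 0.85 m from the base axis. Payload 10.4 kg.
Tool frame: the origin (TCP) lies on the centre line of the jaws, within the pads' length; the fingertips stand 19 mm ahead of it and the grasp point (between the pads) is the TCP; z points along the fingers, y is the line along which they close (so a half turn about z gives the same grasp; the last joint's range is limited). The gripper opens to 87 mm and grips with 3 to 60 N. Pads are 19 mm wide; open, the fingers measure 117 mm over their backs; the gripper's body (75 mm by 190 mm) begins 51 mm behind the grasp point.
Start: joints at [67.288, 19.034, -3.707, 83.658, 1.238, 77.344, -5.071], TCP at [0.228, -0.582, 0.207] pointing down, gripper open.
Joint ranges: [-148.97, 148.97], [-28.65, 121.19], [-84.17, 76.75], [9.2, 138.47], [-72.65, 252.65], [3.7, 117.97], [-149.18, 149.18]. Speed limits (degrees/s): [127.2, 127.2, 159.86, 159.86, 180, 180, 180].

### API

Orientations are given as a 3x3 rotation matrix whose columns are the frame's x, y, z axes.
In Python, from bench import ctrl, effector, kinematics, vision gives the robot as it stands. Calls block until the motion is done:
- ctrl.reach(position, orientation): joint-space move of the TCP to a pose.
- ctrl.movel(position, rot=None, velocity=0.15, max_force=None): straight line of the TCP; rot=None keeps the orientation; velocity is the mean speed in m/s. With max_force (N) it stops when the force on the tool has changed by that much, and returns True; else False.
- ctrl.move_j(angles): joint-space move.
- effector.release() and effector.gripper_close(newtons=None): open the fingers fully, or close them until they stop; newtons is the grip in N (None keeps the last).
- ctrl.wait(seconds).
- kinematics.ik(position, orientation): joint angles nearest the present ones, or None.
- ctrl.state(): the state.
- vision.capture(name): name is "scene" or "top" or "wrist"; returns the picture (480x640x3 uint8, red, green, blue); there is no depth.
- vision.calibration(name): a dict with "intrinsics" (3x3 intrinsics, pixels), "rvec" (rotation vector, rad) and "tvec" (3), from world to camera coordinates, as OpenCV has them. Camera axes: x right, y down, z forward; pixel columns grow to the right and rows downward; lengths in m; the calibration is good to about 2 mm. A picture is of the moment at which its call begins: read the wrist's pose just before it. calibration takes no time and is no camera call; for the wrist camera it gives the pose at the moment of the call.
A pose or a line that the arm cannot do raises ctrl.MotionError and nothing moves.
- ctrl.finish_job(): hands the job in; it is judged then, once.
The state is a dict: "time": time; "joint_positions": joint angles; "dq": joint speeds; "tau": joint torques, N m; "eef_pos": TCP position; "ee_rot": TCP orientation; "contact_force": force on the tool from outside, world axes, zero at the start; "moment": the same for the moment, N m; "gripper_width": finger opening in m; "grip_force": force on a finger pad.
Only numpy, scipy, OpenCV 4.12 (cv2) and the standard library are available. Lean on these libraries where they do the work, as an engineer would, in place of code of your own. Each camera call takes 0.05 s, during which the arm holds its last target. There are 200 camera calls.

## Working session

There is one attempt and no reset: what is moved stays moved. The work goes in short steps, each a Python script; the robot and the scene stay as the last script left them, time stands still between calls to the robot, and variables do not carry over. Pictures are saved under pics/ and viewed, at most 10 in all, crops included, and the job is handed in when it is done.

```bash
mkdir -p pics
python3 - <<'E'
from bench import ctrl, vision
import cv2,numpy as np
for n in("scene","top"):
    im=vision.capture(n); cv2.imwrite(f"pics/{n}0.png",im[:,:,::-1])
    c=vision.calibration(n); R=cv2.Rodrigues(np.array(c["rvec"],float))[0]; print(n,np.array(c["intrinsics"]).tolist(),(-R.T@np.array(c["tvec"]).ravel()).round(3),R.round(2).tolist())
print(ctrl.state()["time"])
E
```

```text
scene [[567.7925234111893, 0.0, 307.7020430038064], [0.0, 567.7925234111893, 241.1990659049329], [0.0, 0.0, 1.0]] [-0.391 -0.559  0.536] [[0.55, -0.83, 0.01], [-0.36, -0.25, -0.9], [0.75, 0.5, -0.43]]
top [[461.3018292999654, 0.0, 318.7822375297085], [0.0, 461.3018292999654, 230.07946613504737], [0.0, 0.0, 1.0]] [0.29  0.011 1.044] [[-0.01, -1.0, 0.03], [-0.99, 0.0, -0.11], [0.11, -0.03, -0.99]]
0.1
```

View pics/scene0.png

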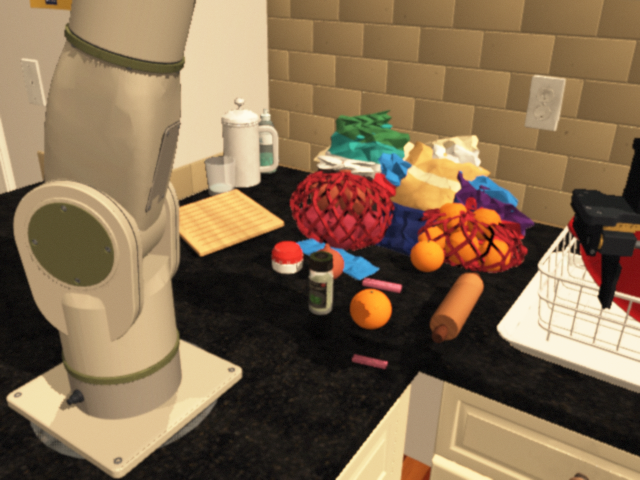

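View pics/top0.png

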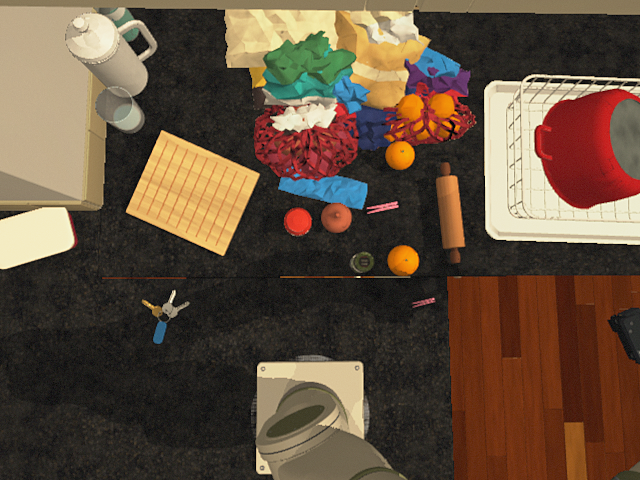

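Scene view: the board is at about (225,222), the pin at (457,307), and pink clips at (382,286) and (369,361). Top view: the board is at (193,193), the pin at (451,213), the timer at (298,221), the onion at (337,218), and oranges at (400,155) and (403,260). The two candidate clips are at (383,208) and (424,302). The first looks longer, and I'll check that by measuring and with a crop.

```bash
cat > h.py <<'E'
import cv2,numpy as np
from bench import vision
def cam(n):
    c=vision.calibration(n); return np.array(c["intrinsics"],float),cv2.Rodrigues(np.array(c["rvec"],float))[0],np.array(c["tvec"],float).ravel()
def ray(n,p,C=None):
    K,R,t=C or cam(n); p=np.atleast_2d(np.asarray(p,float)); d=(R.T@np.linalg.inv(K)@np.c_[p,np.ones(len(p))].T).T
    return -R.T@t,d
def plane(n,p,z,C=None):
    o,d=ray(n,p,C); return o+d*((z-o[2])/d[:,2])[:,None]
def tri(p1,p2):
    o1,d1=ray("top",p1);o2,d2=ray("scene",p2);d1=d1[0];d2=d2[0]
    s=np.linalg.lstsq(np.c_[d1,-d2],o2-o1,rcond=None)[0];a=o1+s[0]*d1;b=o2+s[1]*d2
    return (a+b)/2,np.linalg.norm(a-b)
def blob(im,lo,hi,roi):
    x0,y0,x1,y1=roi;h=cv2.cvtColor(im[y0:y1,x0:x1],cv2.COLOR_RGB2HSV);m=cv2.inRange(h,lo,hi);m=cv2.morphologyEx(m,cv2.MORPH_CLOSE,np.ones((3,3)))
    cs=cv2.findContours(m,0,cv2.CHAIN_APPROX_NONE)[0]; return max(cs,key=cv2.contourArea)+np.array([x0,y0])
E
python3 - <<'E'
from h import *
T=cv2.imread("pics/top0.png")[:,:,::-1].copy();S=cv2.imread("pics/scene0.png")[:,:,::-1].copy()
def poly(c):
    # quad: min-area by approx
    hull=cv2.convexHull(c)
    for e in np.arange(2,20,.5):
        q=cv2.approxPolyDP(hull,e,True)
        if len(q)<=4: break
    q=q[:,0]
    # refine by line fits
    P=c[:,0].astype(float);L=[]
    for i in range(len(q)):
        a,b=q[i].astype(float),q[(i+1)%len(q)];d=(b-a)/np.linalg.norm(b-a);s=(P-a)@d;r=abs((P-a)@[-d[1],d[0]])
        k=(r<3)&(s>8)&(s<np.linalg.norm(b-a)-8);v=cv2.fitLine(P[k].astype(np.float32),cv2.DIST_HUBER,0,.01,.01).ravel();L.append(np.cross([*v[2:],1],[*(v[2:]+v[:2]),1]))
    o=[np.cross(L[i-1],L[i]) for i in range(len(q))];return np.array([x[:2]/x[2] for x in o])
bt=blob(T,(10,60,90),(30,255,255),(115,120,270,265));print("board top",poly(bt).round(1).tolist())
bs=blob(S,(10,60,90),(30,255,255),(178,185,295,260));print("board scene",poly(bs).round(1).tolist())
for n,roi in(("A",(360,190,405,225)),("B",(405,290,445,315))):
    c=blob(T,(150,60,80),(179,255,255),roi);r=cv2.minAreaRect(c);b=plane("top",cv2.boxPoints(r),.010);print(n,r,b.mean(0).round(4),[np.linalg.norm(b[i]-b[i-1]).round(4) for i in range(4)])
    e=[(b[i]+b[i-1])/2 for i in range(4)];print(np.round(e,4)[:,:2].tolist())
c=blob(T,(3,60,60),(16,255,255),(430,155,475,270));r=cv2.minAreaRect(c);b=plane("top",cv2.boxPoints(r),.024);print("pin",r,b.mean(0).round(4),[np.linalg.norm(b[i]-b[i-1]).round(4) for i in range(4)],b[:,:2].round(4).tolist())
for n,p in(("timer",(298,221)),("onion",(337,218)),("orA",(400,155)),("orB",(403,260)),("jar",(362,262)),("bluebag",(322,192)),("redbag",(305,145))): print(n,plane("top",p,.04)[0].round(3))
o=np.vstack([cv2.resize(T[180:320,350:490],(560,560),interpolation=cv2.INTER_CUBIC)]);o2=cv2.resize(T[120:265,115:275],(232*2//2,210));
cv2.imwrite("pics/crop1.png",o[:,:,::-1])
E
```

```text
board top [[161.2, 129.6], [259.9, 173.5], [223.2, 255.7], [125.2, 211.7]]
board scene [[-149.7, -94.7], [178.0, 233.0], [178.0, 185.0], [234.0, 185.0]]
A ((382.562255859375, 206.98646545410156), (6.840234756469727, 31.014728546142578), 77.7352294921875) [ 0.4576 -0.1659  0.01  ] [np.float64(0.0157), np.float64(0.0714), np.float64(0.0157), np.float64(0.0713)]
[[0.45, -0.1311], [0.4653, -0.1644], [0.4651, -0.2007], [0.4498, -0.1674]]
B ((423.3529968261719, 301.9117736816406), (4.850712299346924, 22.55581283569336), 75.96376037597656) [ 0.2431 -0.2529  0.01  ] [np.float64(0.0106), np.float64(0.051), np.float64(0.0107), np.float64(0.0509)]
[[0.2372, -0.2281], [0.2483, -0.2517], [0.2489, -0.2777], [0.2379, -0.254]]
pin ((450.07318115234375, 212.15853881835938), (101.04486083984375, 22.859329223632812), 83.6598129272461) [ 0.4447 -0.316   0.024 ] [np.float64(0.2292), np.float64(0.0528), np.float64(0.2297), np.float64(0.0516)] [[0.5561, -0.2813], [0.5622, -0.3338], [0.333, -0.3501], [0.3276, -0.2988]]
timer [0.422 0.026 0.04 ]
onion [ 0.428 -0.06   0.04 ]
orA [ 0.571 -0.202  0.04 ]
orB [ 0.335 -0.203  0.04 ]
jar [ 0.331 -0.113  0.04 ]
bluebag [ 0.486 -0.027  0.04 ]
redbag [0.593 0.01  0.04 ]
```

View pics/crop1.png

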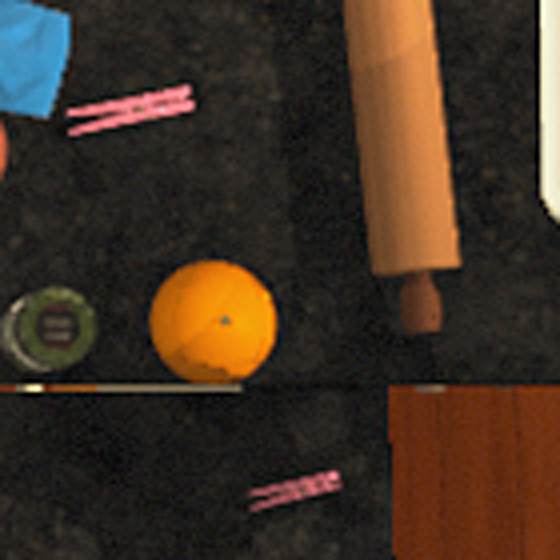

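The enlarged crop shows clip A at (383,207), 71 x 15.7 mm, which matches the 72 x 15 mm given. Clip B at (423,302) is 51 x 11 mm, so it's the decoy. The pin measures 229 mm long, as it should. I'll triangulate the board corners next, to find which end is uphill.

Run:
```python
from h import *
T=cv2.imread("pics/top0.png");S=cv2.imread("pics/scene0.png")
a=cv2.resize(S[180:265,165:295],None,fx=6,fy=6,interpolation=cv2.INTER_CUBIC)[:520]
cv2.imwrite("pics/crop2.png",a)
b=cv2.resize(T[120:265,115:270],None,fx=4,fy=4,interpolation=cv2.INTER_CUBIC);cv2.imwrite("pics/crop3.png",b)
```

```text
(no output)
```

View pics/crop2.png

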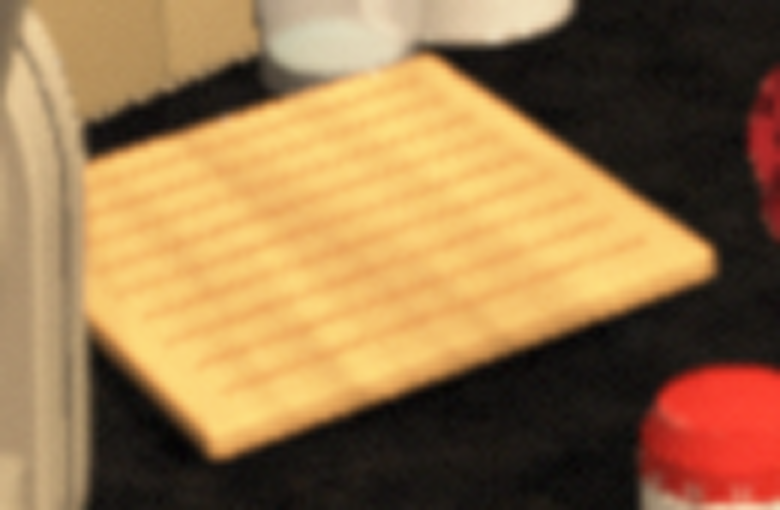

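View pics/crop3.png

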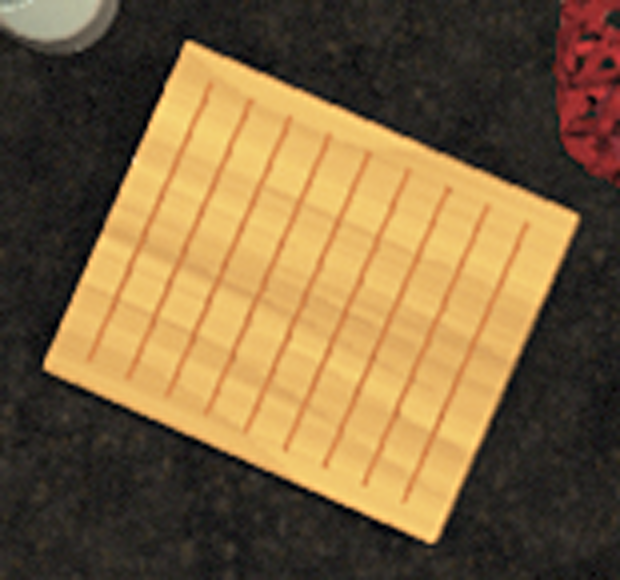

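The crops show the drip lines parallel to edge B–C. Top-view corners are A(161,130), B(260,174), C(223,255) and D(125,212). In the scene view A is at (236.3,188.8), B at (284.5,222) and C at (199.5,253.3).

Run:
```python
from h import *
t=dict(A=(161.2,129.6),B=(259.9,173.5),C=(223.2,255.7),D=(125.2,211.7));s=dict(A=(236.3,188.8),B=(284.5,222),C=(199.5,253.3))
for k in s: p,e=tri(t[k],s[k]);print(k,p.round(4),round(e,4))
for za,zc in((.043,.019),(.019,.043)):
    P=[plane("top",t[k],z)[0] for k,z in zip("ABCD",(za,za,zc,zc))];P=np.array(P)
    print(za,P.round(4).tolist(),"AB,BC,CD,DA",[np.linalg.norm(P[(i+1)%4]-P[i]).round(4) for i in range(4)],P.mean(0).round(4))
    u=(P[0]+P[1]-P[2]-P[3])[:2];print("yaw A-B side dir",np.degrees(np.arctan2(u[1],u[0])))
    K,R,tt=cam("scene")
    q=(R@P.T).T+tt;q=(K@q.T).T;print("reproj",(q[:,:2]/q[:,2:]).round(1).tolist())
```

```text
A [0.6285 0.3308 0.0362] 0.0006
B [0.529  0.1103 0.0365] 0.0011
C [0.348  0.1929 0.0113] 0.0004
0.043 [[0.626, 0.3289, 0.043], [0.5271, 0.1101, 0.043], [0.3474, 0.1917, 0.019], [0.4459, 0.4096, 0.019]] AB,BC,CD,DA [np.float64(0.2402), np.float64(0.1988), np.float64(0.2392), np.float64(0.1989)] [0.4866 0.2601 0.031 ]
yaw A-B side dir -24.278736472873803
reproj [[236.0, 186.7], [283.8, 219.6], [199.4, 250.2], [160.2, 211.1]]
0.019 [[0.6341, 0.3366, 0.019], [0.5328, 0.1125, 0.019], [0.3461, 0.1874, 0.043], [0.4422, 0.4003, 0.043]] AB,BC,CD,DA [np.float64(0.2459), np.float64(0.2027), np.float64(0.2336), np.float64(0.2036)] [0.4888 0.2592 0.031 ]
yaw A-B side dir -20.122467309251352
reproj [[236.2, 194.1], [284.5, 228.5], [199.6, 240.2], [160.8, 202.9]]
```

The far edge (A–B) is 25 mm higher than the near edge, so uphill is at yaw −24.3°. The board centre is (0.487, 0.260), and its edges measure 240 and 199 mm as given. Next is the clip pick.

```bash
cat > g.py <<'E'
from h import *
from bench import ctrl,effector,kinematics
a=np.radians(-24.28);s=np.radians(7)
C=np.array([.4866,.2601,.0305]);V=np.array([-np.sin(a),np.cos(a),0])
U=np.array([np.cos(a)*np.cos(s),np.sin(a)*np.cos(s),np.sin(s)]);N=np.cross(U,V)
def face(x,y,z): return C+x*U+y*V+z*N
def rot(z,y):
    z=np.array(z,float)/np.linalg.norm(z);y=np.array(y,float);y-=z*(y@z);y/=np.linalg.norm(y);return np.c_[np.cross(y,z),y,z]
def best(p,z,y,q=None):
    "closing-axis sign whose IK keeps the last joint nearest its middle"
    c=[(abs(j[6]),i) for i in(1,-1) for j in[kinematics.ik(p,rot(z,i*np.array(y)))] if j is not None]
    print("ik",np.round(c,1).tolist());return rot(z,min(c)[1]*np.array(y))
def st():
    x=ctrl.state();print({k:np.round(x[k],4).tolist() for k in("time","eef_pos","contact_force","gripper_width","grip_force")})
E
python3 - <<'E'
from g import *
p=np.array([.4576,-.1659,.022]);n=[.977,.212,0]
ctrl.movel(np.array([.228,-.582,.30]),velocity=.25)
up=p+[0,0,.26]
R=best(up,[0,0,-1],n);ctrl.reach(up,R);st()
ctrl.movel(p+[0,0,.06],velocity=.25);print(ctrl.movel(p,velocity=.06,max_force=6));st()
effector.gripper_close(15);st()
ctrl.movel(up,velocity=.25);st()
cv2.imwrite("pics/wrist1.png",vision.capture("wrist")[:,:,::-1])
E
```

```text
ik [[26.5, 1.0]]
{'time': 2.3583, 'eef_pos': [0.4573, -0.1674, 0.2819], 'contact_force': [-0.114, -0.3086, -0.3434], 'gripper_width': 0.0872, 'grip_force': 0.0}
False
{'time': 4.4583, 'eef_pos': [0.4579, -0.166, 0.0224], 'contact_force': [0.2559, -0.3693, -0.0238], 'gripper_width': 0.0868, 'grip_force': 0.0}
{'time': 5.9833, 'eef_pos': [0.4576, -0.1659, 0.022], 'contact_force': [-0.5078, -0.0403, 0.2015], 'gripper_width': 0.0003, 'grip_force': 0.0}
{'time': 7.175, 'eef_pos': [0.457, -0.1657, 0.2807], 'contact_force': [0.243, 0.2742, -1.3453], 'gripper_width': 0.0004, 'grip_force': 0.0}
```

View pics/wrist1.png

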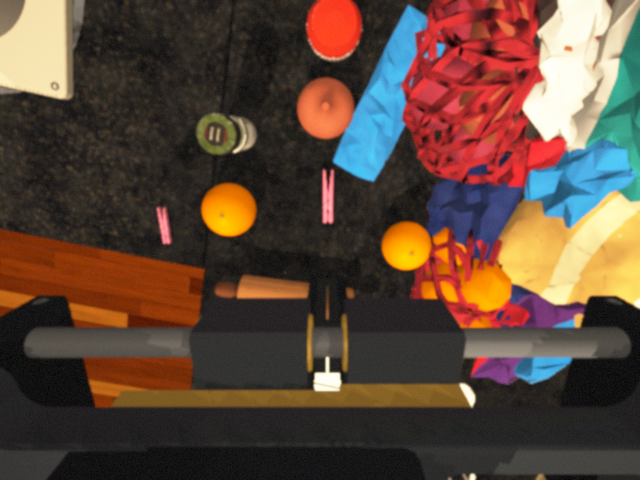

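The wrist view shows closed, empty fingers, with the clip still lying at about (328,196). I'll measure it again from both cameras.

Run:
```python
from g import *
effector.release();cw=cam("wrist");W=vision.capture("wrist");T=vision.capture("top");S=vision.capture("scene")
for n,im,roi,c in(("wrist",W,(315,160,345,235),cw),("top",T,(360,190,405,225),None),("scene",S,(355,275,410,300),None)):
    b=blob(im,(150,60,80),(179,255,255),roi);r=cv2.minAreaRect(b);q=plane(n,cv2.boxPoints(r),.010,c)
    print(n,np.round(r[0],1),q.mean(0).round(4),[np.linalg.norm(q[i]-q[i-1]).round(4) for i in range(2)],np.round([(q[i]+q[i-1])/2 for i in range(4)],4)[:,:2].tolist())
print(ray("wrist",(0,0),cw)[0]);st()
K,R,t=cw
for z in(0,.019):
    x=ctrl.state();p=np.array(x["eef_pos"])+np.array(x["ee_rot"])[:,2]*z;q=K@(R@p+t);print(q[:2]/q[2])
cv2.imwrite("pics/wrist2.png",W[100:400,180:480,::-1])
```

```text
wrist [327.  195.5] [ 0.4591 -0.164   0.01  ] [np.float64(0.0746), np.float64(0.0157)] [[0.4512, -0.1657], [0.4511, -0.1275], [0.4669, -0.1623], [0.467, -0.2005]]
top [382.1 206.9] [ 0.4577 -0.1648  0.01  ] [np.float64(0.0157), np.float64(0.0734)] [[0.45, -0.1289], [0.4654, -0.1633], [0.4654, -0.2007], [0.45, -0.1663]]
scene [381.6 284.4] [ 0.4483 -0.1696  0.01  ] [np.float64(0.0734), np.float64(0.0349)] [[0.4323, -0.1759], [0.4406, -0.1332], [0.4642, -0.1633], [0.4559, -0.206]]
[ 0.44080931 -0.08314081  0.4575847 ]
{'time': 8.8917, 'eef_pos': [0.4576, -0.1659, 0.282], 'contact_force': [-0.3094, 0.32, -0.1868], 'gripper_width': 0.0869, 'grip_force': 0.0}
[324.54117101 285.75025727]
[324.70719206 272.5147308 ]
```

The clip hasn't moved and the lateral aim was right, so the fingers closed above it. The scene camera also put the board about 7 mm low, so heights are in doubt. I'll touch the worktop with the fingertips and grasp from there.

Run:
```python
from g import *
p=np.array([.4580,-.1650,.022]);R=np.array(ctrl.state()["ee_rot"])
ctrl.movel(p,velocity=.25);hit=ctrl.movel(p-[0,0,.022],velocity=.02,max_force=5);st();print(hit)
z=ctrl.state()["eef_pos"][2];p[2]=z+.002
ctrl.movel(p,velocity=.05);st();effector.gripper_close(15);st()
x=ctrl.state()
if x["gripper_width"]>.008: ctrl.movel(p+[0,0,.26],velocity=.25);st()
```

```text
{'time': 11.3333, 'eef_pos': [0.4581, -0.165, 0.0001], 'contact_force': [-0.6342, 0.2132, -0.0271], 'gripper_width': 0.0871, 'grip_force': 0.0}
False
{'time': 11.5833, 'eef_pos': [0.4582, -0.1651, 0.0024], 'contact_force': [0.0777, 0.1924, -0.3155], 'gripper_width': 0.0868, 'grip_force': 0.0}
{'time': 13.1083, 'eef_pos': [0.458, -0.165, 0.0021], 'contact_force': [0.2643, 0.3199, -0.249], 'gripper_width': 0.0005, 'grip_force': 0.0}
```

The TCP reads z = 0 with no contact at all. I need to see where the fingertips really are.

Run:
```python
from g import *
S=vision.capture("scene");T=vision.capture("top")
x=ctrl.state();p=np.array(x["eef_pos"]);
for n in("scene","top"):
    K,R,t=cam(n)
    for z in(0,.019,-.051): 
        q=K@(R@(p+np.array(x["ee_rot"])[:,2]*z)+t);print(n,z,(q[:2]/q[2]).round(1))
a=cv2.resize(S[160:330,290:490],(800,680))[:600];b=cv2.resize(T[150:270,330:470],(560,480))
cv2.imwrite("pics/scene3.png",a[:,:,::-1])
```

```text
scene 0 [381.3 285.1]
scene 0.019 [380.6 293.8]
scene -0.051 [383.1 261. ]
top 0 [381.6 207.3]
top 0.019 [380.3 208.6]
top -0.051 [385.5 203.6]
```

View pics/scene3.png

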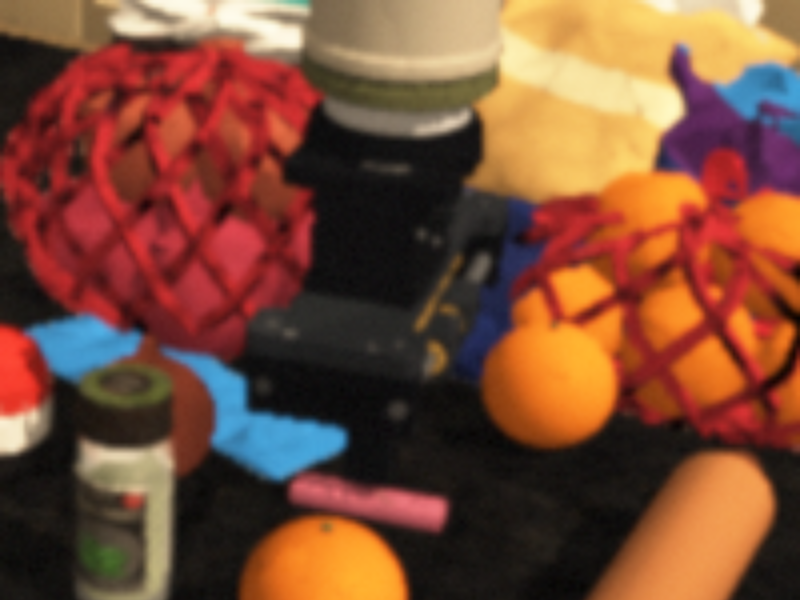

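The fingertips end at about scene pixel (384,280), just above the clip at (382,286). If they were 19 mm ahead of the reported TCP they'd be at row 294. So the reported height is about 30 mm too low, or the tool is shorter than stated. I'll touch the worktop with open fingers to get the offset.

Run:
```python
from g import *
p=np.array([.4580,-.1650,.0])
ctrl.movel(p+[0,0,.03],velocity=.2);effector.release()
ctrl.movel(p,velocity=.15);hit=ctrl.movel(p-[0,0,.05],velocity=.025,max_force=4);st();print(hit)
if hit:
    z=ctrl.state()["eef_pos"][2];p[2]=z+.003
    ctrl.movel(p,velocity=.05);effector.gripper_close(15);st()
    if ctrl.state()["gripper_width"]>.008: ctrl.movel(p+[0,0,.29],velocity=.25);st()
```

```text
{'time': 16.25, 'eef_pos': [0.458, -0.165, -0.0151], 'contact_force': [-2.6833, 0.9507, 10.0377], 'gripper_width': 0.0872, 'grip_force': 4.8695}
True
{'time': 17.6583, 'eef_pos': [0.458, -0.165, -0.0121], 'contact_force': [-0.3803, -0.2314, 0.3319], 'gripper_width': 0.0145, 'grip_force': 14.9995}
{'time': 18.9667, 'eef_pos': [0.4574, -0.1648, 0.2767], 'contact_force': [-0.3147, -0.3836, 0.0126], 'gripper_width': 0.0149, 'grip_force': 14.9994}
```

The clip is gripped (14.5 mm wide). The tips touch the worktop at a reported z of −15 mm, so the true grasp point is about 34 mm behind the reported TCP. I'll apply that from here on. Now I'll place the clip.

Run:
```python
from g import *
R0=np.array(ctrl.state()["ee_rot"]);X=-.05
# keep the sign of closing axis that turns least
y=U if R0[:,1]@U>0 else -U
R=rot(-N,y)
for i in(1,-1):
    j=kinematics.ik(face(X,0,.05),rot(-N,i*U));print(i,None if j is None else np.round(j,1))
if kinematics.ik(face(X,0,.05),R) is None: R=rot(-N,-y)
ctrl.movel(np.array([.42,-.10,.28]),velocity=.25)
ctrl.movel(np.array([.42,.20,.28]),rot=R,velocity=.25);st()
ctrl.movel(face(X,0,.03),velocity=.25);hit=ctrl.movel(face(X,0,-.04),velocity=.02,max_force=3);st()
d=np.array(ctrl.state()["eef_pos"])-C;print(hit,"face xyz",(d@U).round(4),(d@V).round(4),(d@N).round(4))
if hit:
    effector.release();p=np.array(ctrl.state()["eef_pos"])
    ctrl.movel(p+.10*N,velocity=.2);q=p+.1*N;q[2]=.26;q[:2]=[.42,.15];ctrl.movel(q,velocity=.25)
    ctrl.movel(np.array([.42,-.15,.28]),velocity=.3);st()
    T=vision.capture("top");b=blob(T,(150,60,80),(179,255,255),(120,120,270,265))
    r=cv2.minAreaRect(b);bp=cv2.boxPoints(r)
    o,dd=ray("top",bp);P=np.array([o+v*((C+.010*N-o)@N)/(v@N) for v in dd])-C
    print("clip box on face",np.c_[P@U,P@V].round(4).tolist(),(P.mean(0)@U).round(4),(P.mean(0)@V).round(4))
    cv2.imwrite("pics/top4.png",cv2.resize(T[100:320,100:500],(800,440))[:,:,::-1])
```

```text
1 [ 21.9  32.5 -78.3 109.1  42.2  68.3 -96. ]
-1 [ 15.1  23.7 -66.7 109.3  32.3  62.8  90.8]
{'time': 20.85, 'eef_pos': [0.4202, 0.1991, 0.2798], 'contact_force': [0.4246, -0.7228, 0.0622], 'gripper_width': 0.0148, 'grip_force': 14.9993}
{'time': 24.1667, 'eef_pos': [0.4426, 0.2799, 0.0121], 'contact_force': [0.3272, 0.8772, 1.6697], 'gripper_width': 0.0148, 'grip_force': 14.9997}
True face xyz -0.0501 -0.0 -0.0123
{'time': 28.7, 'eef_pos': [0.4203, -0.1483, 0.2799], 'contact_force': [-0.0961, 0.4566, 0.0861], 'gripper_width': 0.0869, 'grip_force': 0.0}
clip box on face [[0.2005, -0.0625], [0.2137, -0.0926], [0.1279, -0.1308], [0.1147, -0.1007]] 0.1642 -0.0966
```

View pics/top4.png

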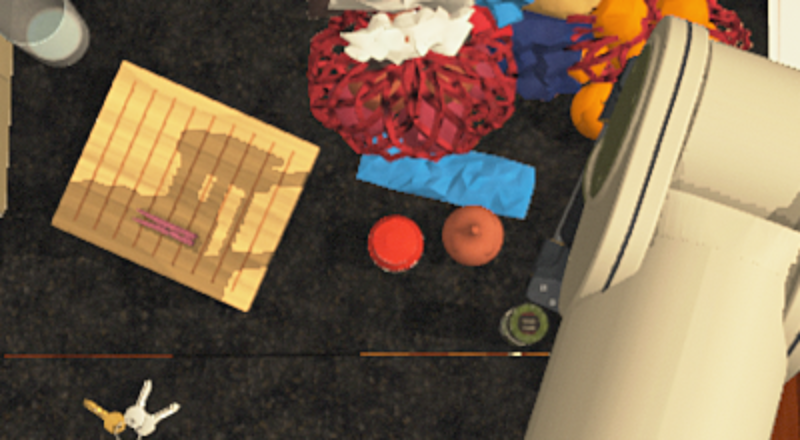

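The clip lies flat across the lower half, at about (168,228) in the crop, and touched down exactly at the predicted depth. My mask picked up the red net instead, so I'll measure the clip again in a tighter window and then pick the pin. I'll tilt the gripper 8° to keep its body clear of the dish rack.

Run:
```python
from g import *
T=vision.capture("top");b=blob(T,(150,40,40),(179,255,255),(155,190,210,232))
bp=cv2.boxPoints(cv2.minAreaRect(b));o,dd=ray("top",bp);P=np.array([o+v*((C+.010*N-o)@N)/(v@N) for v in dd])-C
print("clip on face",np.c_[P@U,P@V].round(4).tolist(),(P.mean(0)@U).round(4),(P.mean(0)@V).round(4))
n=np.array([-.0736,.9973,0]);t=np.radians(8);z=np.array([0,0,-np.cos(t)])-np.sin(t)*n
p=np.array([.4447,-.316,.024])+.023*z;up=p+[0,0,.28]
R=best(up,z,n)
ctrl.reach(up,R);st()
ctrl.movel(p+[0,0,.07],velocity=.25);print(ctrl.movel(p,velocity=.05,max_force=6));st()
effector.gripper_close(25);st()
if .04<ctrl.state()["gripper_width"]<.055: ctrl.movel(p+[0,0,.02],velocity=.08);ctrl.movel(up,velocity=.25);st();print(np.round(ctrl.state()["moment"],2))
```

```text
clip on face [[-0.0556, 0.031], [-0.044, 0.031], [-0.0439, -0.0358], [-0.0554, -0.0357]] -0.0497 -0.0024
ik [[117.7, 1.0], [63.4, -1.0]]
{'time': 29.7667, 'eef_pos': [0.4453, -0.318, 0.2814], 'contact_force': [-0.0227, 0.5882, 0.3958], 'gripper_width': 0.0871, 'grip_force': 0.0}
False
{'time': 32.3083, 'eef_pos': [0.4451, -0.3193, 0.0016], 'contact_force': [0.5959, -0.5807, 0.2953], 'gripper_width': 0.0869, 'grip_force': 0.0}
{'time': 33.0583, 'eef_pos': [0.4449, -0.3192, 0.0012], 'contact_force': [-0.1022, 1.1057, 0.9732], 'gripper_width': 0.0472, 'grip_force': 25.0001}
{'time': 34.65, 'eef_pos': [0.4443, -0.3189, 0.2797], 'contact_force': [0.6799, -0.1469, -3.2897], 'gripper_width': 0.047, 'grip_force': 24.9997}
[ 0.3   0.   -0.04]
```

The pin is gripped (47 mm), carries its weight and is balanced. The clip measures at face x = −50 mm. Now I'll carry the pin over, set it down just uphill of the clip, slide it against the clip and release.

Run:
```python
from g import *
X=-.0497;Y=-.001
R0=np.array(ctrl.state()["ee_rot"]);w=np.array([.42,-.22,.28])
y=U if R0[:,1]@U>0 else -U
R=rot(-N,y)
for i in(1,-1):
    j=kinematics.ik(face(X,0,.05),rot(-N,i*y));print(i,None if j is None else np.round(j,1))
ctrl.movel(w,rot=R,velocity=.12)
ctrl.movel(np.array([.42,.18,.28]),velocity=.25);st()
x0=X+.034
ctrl.movel(face(x0,Y,.06),velocity=.2);st();hit=ctrl.movel(face(x0,Y,-.010),velocity=.025,max_force=4);st()
d=np.array(ctrl.state()["eef_pos"])-C;h=d@N;print(hit,"face",(d@U).round(4),(d@V).round(4),h.round(4))
if hit:
    ctrl.movel(face(X+.0265,Y,h),velocity=.015);st()
    T=vision.capture("scene");cv2.imwrite("pics/scene5.png",cv2.resize(T[160:280,150:310],(800,600))[:,:,::-1])
```

```text
1 [ 17.6  26.2 -70.6 109.2  35.3  64.3 -91.3]
-1 [ 17.6  26.2 -70.6 109.2  35.3  64.3  88.7]
{'time': 37.625, 'eef_pos': [0.4199, 0.1792, 0.2799], 'contact_force': [-0.6385, 0.034, -3.0853], 'gripper_width': 0.0471, 'grip_force': 24.9995}Traceback (most recent call last):
  File "<stdin>", line 11, in <module>
bench.MotionError: the arm cannot follow that straight line within its joint ranges
```

Run:
```python
from g import *
X=-.0497;Y=-.001;x0=X+.034
s=ctrl.state();R=np.array(s["ee_rot"]);print(np.round(s["joint_positions"],1))
for z in(.25,.15,.06,0):
    for k,Q in(("same",R),("flip",np.c_[-R[:,0],-R[:,1],R[:,2]])):
        j=kinematics.ik(face(x0,Y,z),Q);print(z,k,None if j is None else np.round(j,1))
```

```text
[ 55.8 -19.6 -71.3 101.9 -14.3  79.3 -37.7]
0.25 same [ 24.7  10.6 -72.7  93.2  16.9  81.7 -74.1]
0.25 flip [ 30.5  15.6 -82.6  93.1  22.4  83.6 101.8]
0.15 same [ 14.3  13.2 -60.6 101.4  19.1  70.6 -76. ]
0.15 flip [ 28.3  26.2 -83.5 101.   33.9  76.8  93.2]
0.06 same [ 12.7  21.5 -60.  106.5  28.4  62.9 -82.8]
0.06 flip [ 25.9  39.3 -83.7 106.1  48.3  74.3  83.9]
0 same [ 12.2  28.7 -60.  108.6  37.   59.1 -88.7]
0 flip [ 24.4  48.4 -82.8 108.2  58.1  74.   78.7]
```

```bash
cat > place.py <<'E'
from g import *
X=-.0497;Y=-.001;x0=X+.034
R=np.array(ctrl.state()["ee_rot"])
ctrl.reach(face(x0,Y,.25),R);st()
ctrl.reach(face(x0,Y,.12),R);st()
ctrl.movel(face(x0,Y,.03),rot=R,velocity=.15);hit=ctrl.movel(face(x0,Y,-.010),velocity=.025,max_force=4);st()
d=np.array(ctrl.state()["eef_pos"])-C;h=d@N;print(hit,"face",(d@U).round(4),(d@V).round(4),h.round(4))
if hit:
    ctrl.movel(face(X+.0265,Y,h),velocity=.015);st()
    T=vision.capture("scene");cv2.imwrite("pics/scene5.png",cv2.resize(T[160:280,150:310],(800,600))[:,:,::-1])
E
python3 place.py
```

```text
{'time': 38.3833, 'eef_pos': [0.4441, 0.2774, 0.2764], 'contact_force': [0.0425, -0.5682, -3.6382], 'gripper_width': 0.0474, 'grip_force': 24.9996}
{'time': 38.9667, 'eef_pos': [0.4595, 0.2713, 0.1495], 'contact_force': [-0.3235, 0.7251, -1.2147], 'gripper_width': 0.0475, 'grip_force': 24.9996}
{'time': 40.8083, 'eef_pos': [0.4718, 0.2657, 0.0294], 'contact_force': [-0.3829, 0.3929, 3.2933], 'gripper_width': 0.0472, 'grip_force': 25.0007}
True face -0.0158 -0.001 0.0008
{'time': 41.425, 'eef_pos': [0.4647, 0.2689, 0.0284], 'contact_force': [-1.1881, -0.7004, 2.8518], 'gripper_width': 0.0473, 'grip_force': 25.0005}
```

View pics/scene5.png

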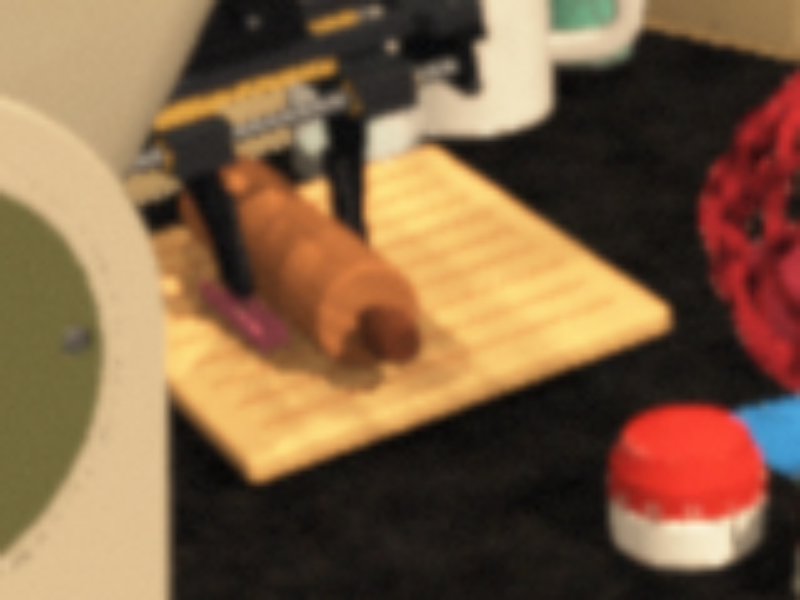

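The pin lies on the board (touchdown within 0.2 mm of the prediction), with the clip just downhill of it at about (245,315) and the finger clear above the clip. I'll slide it 1.5 mm further to make sure of contact, then release and check.

Run:
```python
from g import *
p=np.array(ctrl.state()["eef_pos"])
ctrl.movel(p-.0015*U,velocity=.01);st();p=p-.0015*U
effector.release();ctrl.wait(.3);st()
ctrl.movel(p+.10*N,velocity=.12);ctrl.reach(p+.22*N,np.array(ctrl.state()["ee_rot"]))
ctrl.movel(np.array([.42,.0,.27]),velocity=.25);st()
r=[]
for i in range(3):
    T=vision.capture("top");c=blob(T,(3,100,40),(13,255,230),(115,120,270,265));r.append(np.round(cv2.minAreaRect(c)[0],1).tolist());ctrl.wait(.5)
print(r)
cv2.imwrite("pics/top6.png",cv2.resize(T[100:320,100:500],(800,440))[:,:,::-1])
```

```text
{'time': 41.8167, 'eef_pos': [0.4635, 0.2694, 0.0283], 'contact_force': [1.2322, -0.2983, 2.631], 'gripper_width': 0.0473, 'grip_force': 25.0004}
{'time': 43.05, 'eef_pos': [0.4634, 0.2695, 0.0282], 'contact_force': [-0.9543, -0.1259, 0.096], 'gripper_width': 0.0868, 'grip_force': 0.0}
{'time': 46.1417, 'eef_pos': [0.42, 0.0009, 0.2698], 'contact_force': [-0.8322, 0.7502, -0.1716], 'gripper_width': 0.0869, 'grip_force': 0.0}
[[180.4, 202.7], [180.8, 203.5], [181.2, 202.1]]
```

View pics/top6.png

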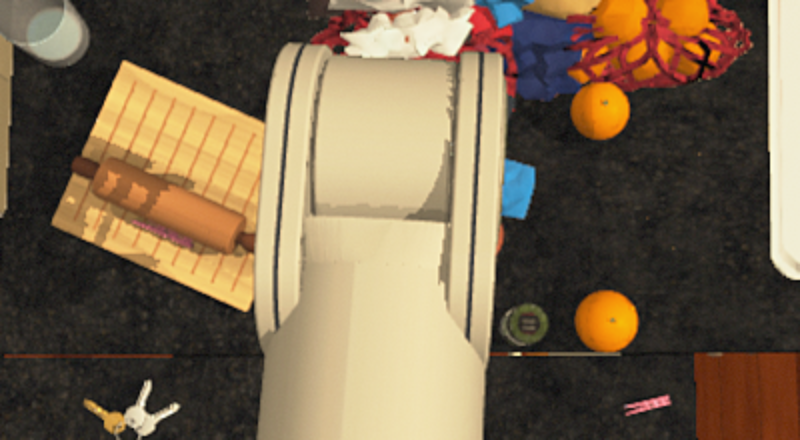

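The pin rests across the board at about (168,203) in the crop, against the clip at (162,235). It is steady over repeated frames and the arm is clear, so I'm handing the job in.

```bash
python3 -c "
from bench import ctrl
print(ctrl.finish_job())"
```

```text
the job is handed in; nothing more can be done
None
```

The job is handed in: the larger clip lies flat across the lower half of the board, and the pin rests against its uphill side, steady in three top-camera pictures over about a second after release; the first clip grasp closed empty (the gripper sat about 34 mm higher than its reported position) and was repeated.

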